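Dry-lay three direction signs

TASK

Lay out the missing pieces of the three signs: the arrow tile to the left of the white ring, in its outline and pointing away from the ring, with the steel weight standing centred on top of the arrow tile; the red tile behind the yellow triangle tile, square in its outline; and the green jigsaw piece between the two green pieces, interlocked and flat on the board. Let go of everything at the end.

Things in the scene. Friction and masses are not known exactly. Their poses are not given: they have to be found in the camera images.
- blue_board: Fixed white board, 6 mm thick, 90 x 160 mm (x, y); origin centre of underside, x away from robot, y left, turned up to 0.3 rad. Bonded navy tile with white ring, 60 x 60 x 14 mm thick (top at z = 20 mm), centre y = -42 mm. Free place on the left: navy outline 56 x 70 mm (x, y), centre x = 0, y = +40 mm.
- yellow_board: Fixed white board, 6 mm thick, 150 x 90 mm (x, y); origin centre of underside, x away from robot, y left, turned up to 0.3 rad. Bonded yellow tile with black triangle, 56 x 60 x 14 mm thick, centre x = -38 mm. Free place behind it: red outline 50 x 62 mm (x, y), centre x = +36 mm, y = 0.
- green_board: Fixed white board, 6 mm thick, 150 x 90 mm (x, y); origin centre of underside, x away from robot, y left, turned up to 0.3 rad. Two bonded green pieces 50 mm wide, 14 mm thick, with a gap x = -28.5 to +28.5 mm; near one notched (25 wide, 14 deep), far one with a tab (18 x 14) into the gap. The missing piece fits with origin and axes on the board's, 3.5 mm play all round.
- arrow: Loose navy tile with a white arrow, 50 x 64 mm (x, y), 14 mm thick, 60 g. Origin at the centre of the underside; the arrow points along its +y. Starts pointing left, within 0.8 rad. In place, its +y is along the blue board's +y (away from the ring).
- arrow_tip (a point): Middle of the arrow tile's edge to which the arrow points: 32 mm along the tile's +y, 7 mm above its underside.
- red_tile: Loose red tile, 44 x 56 mm (x, y), 14 mm thick, 50 g, with a white bar along y. Origin at the centre of the underside. Starts within 0.8 rad of square to the bench. In place, the bar runs along the yellow board's y.
- green_piece: Loose green jigsaw piece with a white stripe along x, 14 mm thick, 50 g: a 50 x 50 mm square (origin centre of its underside) with a tab (18 mm wide, 14 long) on its -x edge and a notch (25 wide, 14 deep) in its +x edge. Its sides y = +-25 mm are plain, for gripping. Starts with the tab towards the robot, within 0.8 rad.
- weight: Loose round steel hold-down weight, about 250 g, 46 mm tall: base 44 mm across and 18 mm high; knob on top 26 mm across, from 29 to 46 mm above the underside. Origin at the centre of the underside.
Mind the look-alikes: they are no part of the job. Of the things that look like the red_tile, take the one that is nearest to the robot's base at the start.

How it is judged:
At the end, for the whole second after the job is handed in: Flat on their boards, at rest: arrow (pointing away from the ring) and red tile within 10 mm (each board axis) and 0.2 rad of their outlines, green piece interlocked within 7 mm and 0.2 rad; weight upright on the arrow within 12 mm of its centre (x of arrow in the frame of blue_board between -0.01 and 0.01 m and y of arrow in the frame of blue_board between 0.03 and 0.05 m and z of arrow in the frame of blue_board between 0.002 and 0.01 m and angle between the x axis of arrow and the x axis of blue_board, either way round below 0.2 rad and angle between each of arrow, red_tile, green_piece's own z axis and vertical below 0.08 rad and y of arrow_tip in the frame of blue_board above 0.055 m and x of red_tile in the frame of yellow_board between 0.026 and 0.046 m and y of red_tile in the frame of yellow_board between -0.01 and 0.01 m and z of red_tile in the frame of yellow_board between 0.002 and 0.01 m and angle between the x axis of red_tile and the x axis of yellow_board, either way round below 0.2 rad and x of green_piece in the frame of green_board between -0.007 and 0.007 m and y of green_piece in the frame of green_board between -0.007 and 0.007 m and z of green_piece in the frame of green_board between 0.002 and 0.0095 m and angle between the x axis of green_piece and the x axis of green_board, either way round below 0.2 rad and horizontal distance between weight and arrow below 0.012 m and z of weight in the frame of arrow between 0.01 and 0.018 m and angle between weight's own z axis and vertical below 0.1 rad and linear speed of each of arrow, red_tile, green_piece, weight below 0.02 m/s); the robot touches nothing.
It also fails if it takes over 115 s, if anything falls off the work surface, if the arm or the gripper's body presses on something with over 40 N, if the wrist force passes 120 N, or if a joint passes its speed limit or range.

ROBOT

A 6-joint arm with a two-finger parallel gripper is mounted at the origin on the work surface. World frame = base frame: x ahead of the robot, y to its left, z up, the work surface at z = 0. Lengths are in m, angles in rad, forces in N, time in s.
With the tool pointing down it reaches from about 0.3 to 0.875 m from the base axis. Payload 6.4 kg.
Tool frame: the origin (TCP) lies midway between the tips of the shut fingers; the grasp point (between the pads) lies 19 mm behind it; z points along the fingers, y is the line along which they close (so a half turn about z gives the same grasp; the last joint's range is limited). The gripper opens to 85 mm and grips with 20 to 120 N. Pads are 22 mm wide; open, the fingers measure 114 mm over their backs; the gripper's body (76 mm by 85 mm) begins 54 mm behind the grasp point. The pads swing forward as they close: fully open they stand 13 mm farther back than shut.
Start: joints at [-1.392, 0.181, 1.607, -0, 1.354, -0.206], TCP at [0.216, -0.533, 0.231] pointing down, gripper open.
Joint ranges: [-2.99, 2.99], [-0.89, 2.07], [0.3, 2.58], [-1.14, 4.28], [0, 2.63], [-3.12, 3.12]. Speed limits (rad/s): [2.57, 2.57, 3.01, 3.14, 3.14, 3.14].

INTERFACE

Orientations are given as a unit quaternion [w, x, y, z].
In Python, from bench import sensors, vision, ctrl gives the robot as it stands.
- The arm moves only by the tool carry_out, never from a script. Its argument "deltas" is text: rows parted by semicolons, each of 7 numbers parted by spaces: the shift along the tool's x, y, z in mm, then the turn, a rotation vector about the tool's x, y, z in rad, then the closure, from 0 (fully open) to 1 (shut). In form: tx ty tz ax ay az claw; .... A call has 1 to 12 rows; each row is the pose to reach, as a shift and turn from the pose commanded when the call began, along the tool's axes at that moment; what a row does not reach only later rows make up. A row lasts 1/8 s, in which the tool goes at most 62.5 mm and 10.7 degrees, less where a joint would pass 70% of its speed; a pose out of reach is approached as far as the arm can. A call with a gripper value outside its range is refused whole. The fingers move at their own pace and stop on an object; the grip force is fixed at half the most. Time passes only in rows, so rows that repeat a pose let the fingers close. It gives the time, the measured TCP pose, the force, the opening and the grip force at its end, in the units of the state.
- sensors.get_obs(): the state, without advancing time (a new reading comes with each control period).
- vision.camera(name): name is "side" or "top"; returns the picture (400x640x3 uint8, blue, green, red); there is no depth.
- vision.camera_model(name): a dict with "K" (3x3 intrinsics, pixels), "extrinsics" (4x4, takes a point from world to camera coordinates). Camera axes: x right, y down, z forward; pixel columns grow to the right and rows downward; lengths in m; the calibration is good to about 2 mm. A picture is of the moment at which its call begins. camera_model takes no time and is no camera call.
- ctrl.hand_in(): hands the job in; it is judged then, once.
The state is a dict: "time_s": time; "q": joint angles; "dq": joint speeds; "joint_efforts": joint torques, N m; "eef_pos": TCP position; "eef_rot": TCP orientation; "wrist_force": force on the tool from outside, world axes, zero at the start; "torque": the same for the moment, N m; "opening": opening from 0.0 (shut) to 1.0 (fully open); "grasp_force": force on a finger pad.
Only numpy, scipy, OpenCV 4.12 (cv2) and the standard library are available. Lean on these libraries where they do the work, as an engineer would, in place of code of your own. Each camera call takes 0.05 s, during which the arm holds its last target. There are 200 camera calls.

## Working session

There is one attempt and no reset: what is moved stays moved. The work goes in short steps, Python scripts to look and compute and a tool call to move; the robot and the scene stay as the last step left them, time stands still between calls to the robot, and variables do not carry over. Pictures are saved under pics/ and viewed, at most 14 in all, crops included, and the job is handed in when it is done.

Besides the shell and the picture viewer there is one more tool, called after "Request:" by a JSON object that holds its "fn" and its "kwargs", one argument or row to a line. carry_out: Moves the arm, as the interface text tells. Its arguments: {"type":"object","properties":{"deltas":{"type":"string"}},"required":["deltas"]}

```bash
ls; mkdir -p pics
python3 - <<'E'
from bench import sensors, vision, ctrl
import cv2, numpy as np
for n in ("top","side"):
    cv2.imwrite(f"pics/{n}0.png", vision.camera(n))
    m=vision.camera_model(n); print(n, np.round(m["K"],1).tolist(), np.round(m["extrinsics"],4).tolist())
o=sensors.get_obs(); print({k:np.round(v,3).tolist() for k,v in o.items()})
E
```

```text
pics
top [[372.4, 0.0, 315.0], [0.0, 372.4, 200.7], [0.0, 0.0, 1.0]] [[-0.0198, -0.9998, -0.0051, -0.0211], [-0.9968, 0.0201, -0.0779, 0.503], [0.078, 0.0035, -0.9969, 0.9327], [0.0, 0.0, 0.0, 1.0]]
side [[492.5, 0.0, 323.4], [0.0, 492.5, 200.3], [0.0, 0.0, 1.0]] [[-0.9548, -0.297, -0.0078, 0.4597], [-0.1931, 0.6402, -0.7435, 0.1746], [0.2258, -0.7084, -0.6687, 1.0493], [0.0, 0.0, 0.0, 1.0]]
{'time_s': 0.1, 'q': [-1.392, 0.181, 1.608, 0.0, 1.354, -0.206], 'dq': [-0.001, -0.003, -0.004, 0.0, -0.001, -0.001], 'joint_efforts': [0.0, -44.588, -35.224, -0.0, 0.004, 0.0], 'eef_pos': [0.216, -0.532, 0.23], 'eef_rot': [-0.001, 0.982, 0.191, 0.0], 'wrist_force': [0.64, 0.562, -0.028], 'torque': [-0.034, -0.012, 0.054], 'grasp_force': 0.0, 'opening': 1.0}
```

View pics/top0.png

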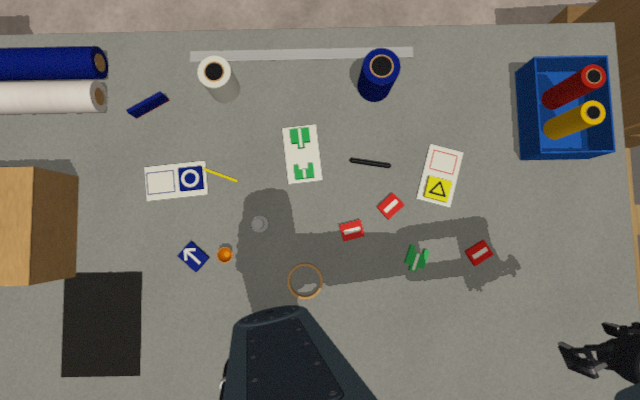

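View pics/side0.png

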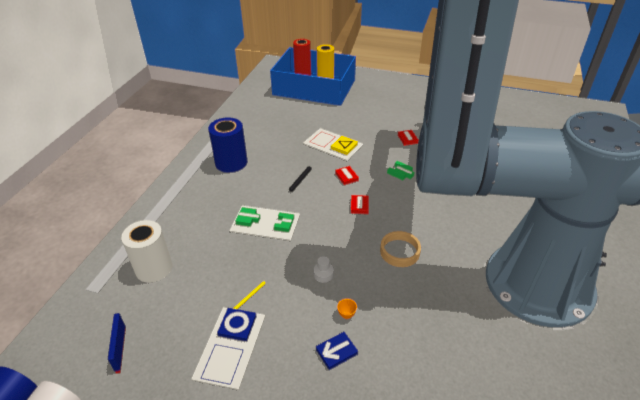

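The top view shows red tiles at (390,206), (351,230) and (479,252). The base projects to about (307,401), so (351,230) is the nearest and should be the one meant. The other items are the arrow (194,256), weight (260,224), green piece (416,257), and the blue (176,181), green (302,154) and yellow (440,175) boards. A tape ring lies at (305,281), and an orange ball at (225,254) sits near the arrow.

```bash
cat > h.py <<'E'
import cv2, numpy as np
from bench import sensors, vision, ctrl
def cam(n):
    m=vision.camera_model(n); return np.array(m["K"]),np.array(m["extrinsics"])
def cast(n,px,z):
    K,E=cam(n); R,t=E[:3,:3],E[:3,3]; C=-R.T@t
    px=np.atleast_2d(np.asarray(px,float)); d=np.c_[px,np.ones(len(px))]@np.linalg.inv(K).T@R
    return C+d*((z-C[2])/d[:,2])[:,None]
def proj(n,P):
    K,E=cam(n); p=(np.atleast_2d(P)@E[:3,:3].T+E[:3,3])@K.T; return p[:,:2]/p[:,2:]
def mask(img,c):
    h=cv2.cvtColor(img,cv2.COLOR_BGR2HSV); H,S,V=[h[...,i].astype(int) for i in range(3)]
    m={'red':((H<8)|(H>172))&(S>150)&(V>60),'green':(H>45)&(H<85)&(S>120)&(V>40),'navy':(H>105)&(H<130)&(S>150)&(V>40),
       'white':(S<40)&(V>170)}[c]
    return m.astype(np.uint8)*255
def rect(n,img,c,seed,z,win=40):
    """min-area rectangle, in world xy, of the colour blobs round the world point seed"""
    u,v=proj(n,[seed])[0].astype(int); m=mask(img,c); w=np.zeros_like(m)
    w[max(v-win,0):v+win,max(u-win,0):u+win]=255; m&=w
    cs,_=cv2.findContours(m,cv2.RETR_EXTERNAL,cv2.CHAIN_APPROX_NONE)
    cs=[k for k in cs if cv2.contourArea(k)>25]
    if not cs: return None
    k=max(cs,key=cv2.contourArea)
    p=cast(n,k.reshape(-1,2),z)[:,:2]
    (x,y),s,a=cv2.minAreaRect((p*1000).astype(np.float32))
    a=np.deg2rad(a); 
    a=(a+np.pi/4)%(np.pi/2)-np.pi/4
    return np.round([x,y,*s],1).tolist(), round(a,3)
E
python3 - <<'E'
from h import *
I={n:vision.camera(n) for n in("top","side")}
for n,I_ in I.items(): cv2.imwrite(f"pics/{n}.png",I_)
for nm,c,px,z in [("blue","white",(155,182),.003),("green","white",(290,160),.003),("yellow","white",(440,157),.003),
  ("arrow","navy",(194,256),.007),("ringtile","navy",(191,178),.013),("redA","red",(351,230),.007),("redB","red",(390,206),.007),("redC","red",(479,252),.007),("gp","green",(416,257),.007)]:
    s=cast("top",px,z)[0]
    print(nm,np.round(np.hypot(*s[:2]),3),[rect(n,I[n],c,s,z,w) for n,w in(("top",40 if c=="white" else 22),("side",50 if c=="white" else 26))])
s=cast("top",(260,224),.046)[0]; print("weight",s, cast("side",(323,263),.046))
def crop(n,x,y,r,k): 
    return cv2.resize(I[n][y-r:y+r,x-r:x+r],(k,k),interpolation=cv2.INTER_CUBIC)
out=np.vstack([np.hstack([crop("top",351,230,30,260),crop("top",416,257,30,260),crop("top",194,250,40,260)]),
 np.hstack([crop("side",360,200,40,260),crop("side",400,168,35,260),crop("side",323,270,40,260)])])
cv2.imwrite("pics/crop1.png",out)
E
```

```text
blue 0.682 [([563.9, 347.0, 89.8, 132.8], np.float64(0.088)), ([564.8, 339.0, 91.6, 147.0], np.float64(0.09))]
green 0.613 [([629.1, 1.3, 149.8, 91.1], np.float64(0.095)), ([629.6, 0.5, 152.2, 96.5], np.float64(0.096))]
yellow 0.711 [([567.6, -359.0, 90.7, 143.9], np.float64(-0.283)), ([565.3, -358.7, 97.5, 155.5], np.float64(-0.282))]
arrow 0.463 [([367.4, 284.2, 63.0, 49.5], np.float64(-0.735)), ([367.2, 284.8, 64.9, 52.6], np.float64(-0.737))]
ringtile 0.638 [([568.0, 290.0, 57.8, 59.6], np.float64(0.091)), ([568.7, 290.5, 59.4, 63.4], np.float64(0.091))]
redA 0.443 [([426.0, -123.4, 43.7, 55.4], np.float64(0.24)), ([424.9, -122.5, 43.1, 67.4], np.float64(0.26))]
redB 0.535 [([486.8, -224.7, 44.3, 55.7], np.float64(0.721)), ([486.8, -223.8, 48.6, 65.8], np.float64(0.706))]
redC 0.577 [([362.3, -446.7, 45.6, 58.3], np.float64(0.539)), ([362.2, -444.0, 49.2, 70.7], np.float64(0.538))]
gp 0.455 [([354.3, -271.9, 23.7, 63.0], np.float64(-0.272)), ([349.1, -283.7, 63.2, 66.9], np.float64(-0.358))]
weight [0.44547632 0.10596715 0.046     ] [[0.44455746 0.12037222 0.046     ]]
```

View pics/crop1.png

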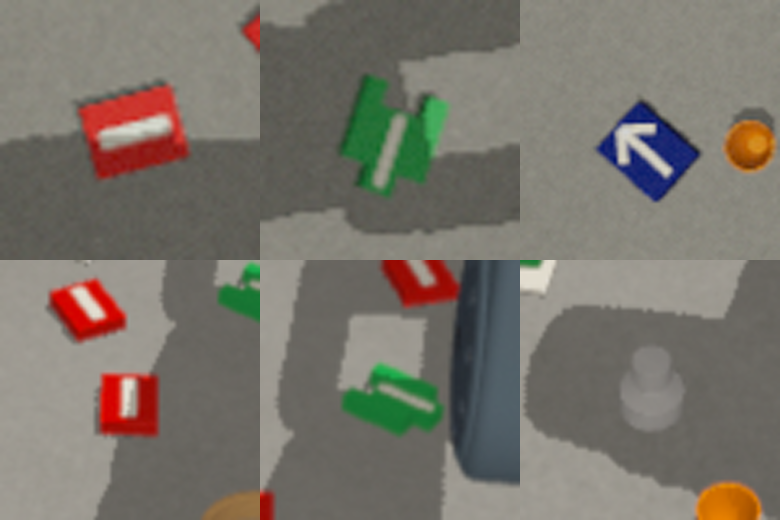

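The crops confirm the red tile at (351,230): 44x56 mm, with a white bar along its y. The green piece is half in shadow with its tab towards the robot, and the weight stands upright. I still need better numbers for the green piece, yellow board and weight before the first move.

```bash
cat >> h.py <<'E'
from scipy.spatial.transform import Rotation as Rn
def go(x,y,z,a):
    """delta (tool axes, mm, rotvec) from the present pose to TCP x,y,z (mm), tool x at world yaw a, pointing down"""
    o=sensors.get_obs(); p=np.array(o["eef_pos"])*1000; w=o["eef_rot"]; R=Rn.from_quat([*w[1:],w[0]])
    T=Rn.from_euler("z",a)*Rn.from_euler("x",np.pi)
    print("go",np.round(R.inv().apply(np.array([x,y,z])-p),1).tolist(), np.round((R.inv()*T).as_rotvec(),3).tolist())
E
python3 - <<'E'
from h import *
I={n:cv2.imread(f"pics/{n}.png") for n in("top","side")}
s=cast("top",(440,175),.003)[0]
for n in I: print("yellow",rect(n,I[n],"white",s,.003,60))
# green piece: wide mask, rectangle of all
for n,c in(("top",(416,257)),("side",(400,170))):
    im=I[n]; h=cv2.cvtColor(im,cv2.COLOR_BGR2HSV); m=((h[...,0]>45)&(h[...,0]<85)&(h[...,1]>90)).astype(np.uint8)*255
    w=np.zeros_like(m); w[c[1]-22:c[1]+22,c[0]-22:c[0]+22]=255
    ys,xs=np.nonzero(m&w); p=cast(n,np.c_[xs,ys],.007)[:,:2]*1000
    r=cv2.minAreaRect(p.astype(np.float32)); print("gp",n,r,len(xs),p.mean(0))
    # stripe
    m2=((h[...,1]<60)&(h[...,2]>125)).astype(np.uint8)*255
    hull=cv2.fillConvexPoly(np.zeros_like(m),cv2.convexHull(np.c_[xs,ys].astype(np.int32)),255)
    hull=cv2.erode(hull,np.ones((3,3)))
    ys,xs=np.nonzero(m2&hull); p=(cast(n,np.c_[xs,ys],.014)[:,:2]*1000).astype(np.float32)
    print("stripe",cv2.fitLine(p,cv2.DIST_L2,0,.01,.01).ravel(),len(p), cv2.minAreaRect(p))
go(353,-275,80,-.3)
E
```

```text
yellow ([564.7, -358.3, 90.8, 149.8], np.float64(-0.283))
yellow ([565.3, -358.7, 97.5, 155.5], np.float64(-0.282))
gp top ((349.51336669921875, -285.6063232421875), (51.365203857421875, 63.53523635864258), 69.17794036865234) 329 [ 351.94241505 -286.33259514]
stripe [   0.93075734   -0.36563742  344.44168    -282.97873   ] 55 ((350.5962219238281, -285.2882385253906), (7.1630473136901855, 56.93655014038086), 69.20372772216797)
gp side ((350.3283996582031, -283.15814208984375), (65.21500396728516, 68.83296203613281), 69.4676284790039) 282 [ 352.07327593 -281.63574518]
stripe [ 9.7456068e-01 -2.2412381e-01  3.4683276e+02 -2.8096338e+02] 33 ((350.5202941894531, -282.2270812988281), (11.584678649902344, 55.19395446777344), 78.7546157836914)
go [223.8, -187.1, 151.0] [-0.001, 0.0, 0.685]
```

Request:
{"fn": "carry_out", "kwargs": {
  "deltas": "222 -175 100 0 0 0.748 0;222 -175 100 0 0 0.748 0;222 -175 100 0 0 0.748 0;222 -175 100 0 0 0.748 0;222 -175 100 0 0 0.748 0;222 -175 151 0 0 0.748 0;222 -175 151 0 0 0.748 0;222 -175 151 0 0 0.748 0;222 -175 151 0 0 0.748 0;222 -175 151 0 0 0.748 0"
}}

```text
time_s: 1.45
eef_pos: [0.3564, -0.2888, 0.0817]
eef_rot: [0.001, 0.983, -0.181, 0.001]
wrist_force: [-0.2, 0.5, -0.5]
opening: 1.002
grasp_force: 0.0
```

Run:
```python
from h import *
I={n:vision.camera(n) for n in("top","side")}
for n in I: cv2.imwrite(f"pics/{n}2.png",I[n])
go(356,-287,1,-.363)
cv2.imwrite("pics/c2.png",np.hstack([cv2.resize(I["top"][210:310,370:470],(400,400)),cv2.resize(I["side"][120:220,350:450],(400,400))]))
```

```text
go [-0.7, -1.1, 80.2] [0.001, -0.001, -0.001]
```

View pics/c2.png

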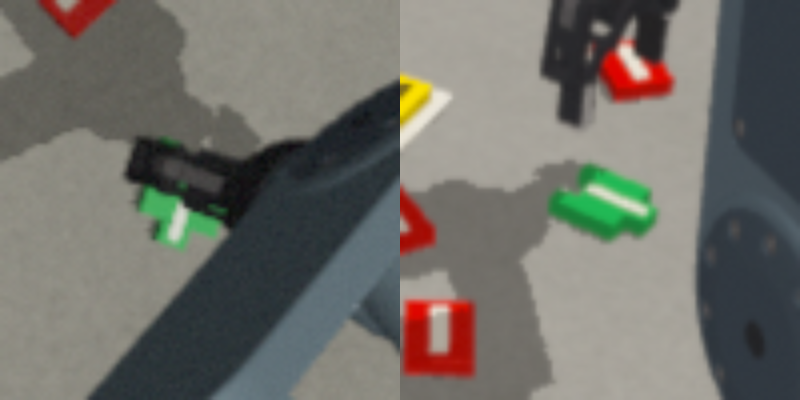

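The close look shows the green piece under the gripper at about (414,260) top and (502,200)/4 in the side crop. The fingers straddle its plain sides, so I'm going down to grip.

Request:
{"fn": "carry_out", "kwargs": {
  "deltas": "-0.5 -1 40 0 0 0 0;-0.5 -1 70 0 0 0 0;-0.5 -1 80 0 0 0 0;-0.5 -1 80 0 0 0 0;-0.5 -1 80 0 0 0 1;-0.5 -1 80 0 0 0 1;-0.5 -1 80 0 0 0 1;-0.5 -1 80 0 0 0 1;-0.5 -1 80 0 0 0 1;-0.5 -1 80 0 0 0 1;-0.5 -1 80 0 0 0 1;-0.5 -1 80 0 0 0 1"
}}

```text
time_s: 3.05
eef_pos: [0.3565, -0.2872, 0.0017]
eef_rot: [0.001, 0.984, -0.181, 0.001]
wrist_force: [-1.5, 1.2, 7.1]
opening: 0.565
grasp_force: 62.1
```

Request:
{"fn": "carry_out", "kwargs": {
  "deltas": "0 0 -60 0 0 0 1;0 0 -100 0 0 0 1;153 -366 -100 0 0 -0.459 1;153 -366 -100 0 0 -0.459 1;153 -366 -100 0 0 -0.459 1;153 -366 -100 0 0 -0.459 1;153 -366 -100 0 0 -0.459 1;153 -366 -100 0 0 -0.459 1;153 -366 -100 0 0 -0.459 1;153 -366 -100 0 0 -0.459 1;153 -366 -45 0 0 -0.459 1;153 -366 -45 0 0 -0.459 1"
}}

```text
time_s: 4.55
eef_pos: [0.624, 0.0013, 0.041]
eef_rot: [-0.001, 0.999, 0.047, -0.005]
wrist_force: [-0.8, 0.6, -1.1]
opening: 0.566
grasp_force: 62.5
```

Run:
```python
from h import *
I={n:vision.camera(n) for n in("top","side")}
for n in I: cv2.imwrite(f"pics/{n}3.png",I[n])
go(629.3,.9,8,.095)
cv2.imwrite("pics/c3.png",np.hstack([cv2.resize(I["top"][100:210,240:350],(400,400)),cv2.resize(I["side"][150:250,210:310],(400,400))]))
```

```text
go [1.1, -0.1, 37.8] [-0.0, 0.001, -0.0]
```

View pics/c3.png

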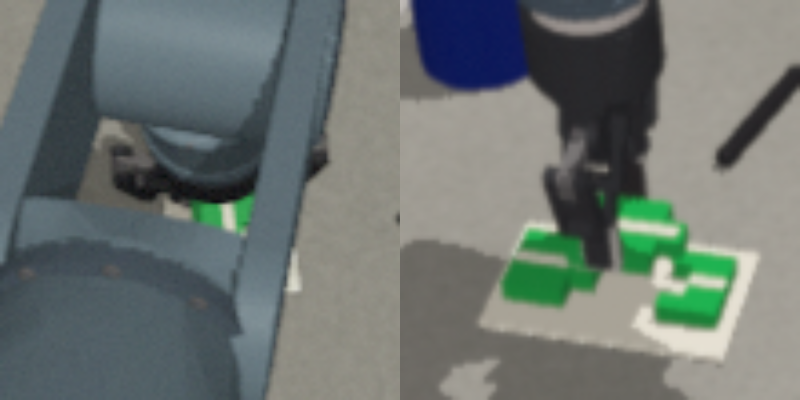

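In the side crop the held piece shows at (650,225), above the gap and level, with its tab towards the near notched piece. I'll check its position along x by projecting its expected corners.

Run:
```python
from h import *
I=cv2.imread("pics/side3.png"); o=sensors.get_obs(); print(o["eef_pos"])
m=mask(I,"green"); 
P=np.array(o["eef_pos"]); c,s=np.cos(.095),np.sin(.095)
k=lambda x,y,z: P+[c*x-s*y,s*x+c*y,0]*np.array([1,1,1])+[0,0,z-.0012]
pts=np.array([k(x/1e3,y/1e3,z) for x,y in[(-39,9),(-39,-9),(-25,9),(-25,25),(-25,-25)] for z in(.014,)])
p=proj("side",pts)
big=cv2.resize(I[150:250,210:310],(800,800),interpolation=cv2.INTER_NEAREST)[150:650,350:800]
for q in p: cv2.drawMarker(big,tuple(np.round((q-[210,150]+.5)*8-[350,150]).astype(int).tolist()),(0,0,255),0,12,1)
cv2.imwrite("pics/c4.png",big)
```

```text
[0.62829468 0.00065892 0.04577502]
```

View pics/c4.png

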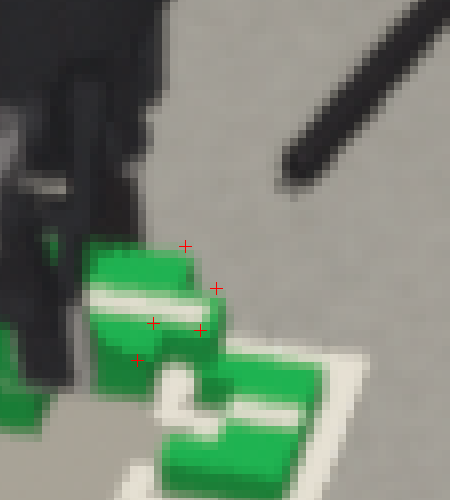

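The corners agree to about 1 mm, so I'm lowering it and releasing.

Request:
{"fn": "carry_out", "kwargs": {
  "deltas": "1.7 0 0 0 0 0 1;1.7 0 20 0 0 0 1;1.7 0 28 0 0 0 1;1.7 0 33 0 0 0 1;1.7 0 37.5 0 0 0 1;1.7 0 37.5 0 0 0 1;1.7 0 37.5 0 0 0 1"
}}

```text
time_s: 5.52
eef_pos: [0.6308, 0.0016, 0.0078]
eef_rot: [0.0, 0.999, 0.048, 0.0]
wrist_force: [0.8, 1.6, -1.0]
opening: 0.564
grasp_force: 62.5
```

Request:
{"fn": "carry_out", "kwargs": {
  "deltas": "0 0 0.5 0 0 0 0.3;0 0 0.5 0 0 0 0.25;0 0 0.5 0 0 0 0.2;0 0 0.5 0 0 0 0.2;0 0 -20 0 0 0 0.1;0 0 -70 0 0 0 0;0 0 -110 0 0 0 0;0 0 -110 0 0 0 0"
}}

```text
time_s: 6.52
eef_pos: [0.6341, 0.0011, 0.1241]
eef_rot: [0.001, 0.999, 0.048, 0.005]
wrist_force: [0.9, -0.2, -0.4]
opening: 0.997
grasp_force: 0.0
```

Run:
```python
from h import *
I={n:vision.camera(n) for n in("top","side")}
for n in I: cv2.imwrite(f"pics/{n}5.png",I[n])
go(425.5,-123,80,.245); go(425.5,-123,1,.245); print(sensors.get_obs()["eef_pos"])
cv2.imwrite("pics/c5.png",np.hstack([cv2.resize(I["side"][190:250,220:310],(600,400))]))
for n in I: 
  for s in([.4255,-.123,.007],): print(rect(n,I[n],"red",s,.007,22))
```

```text
go [-216.6, 104.3, 38.9] [0.001, -0.002, -0.149]
go [-216.8, 104.3, 117.9] [0.001, -0.002, -0.149]
[0.63103144 0.00158421 0.1193205 ]
([426.2, -123.3, 43.6, 55.4], np.float64(0.242))
([425.0, -122.4, 43.0, 67.4], np.float64(0.26))
```

View pics/c5.png

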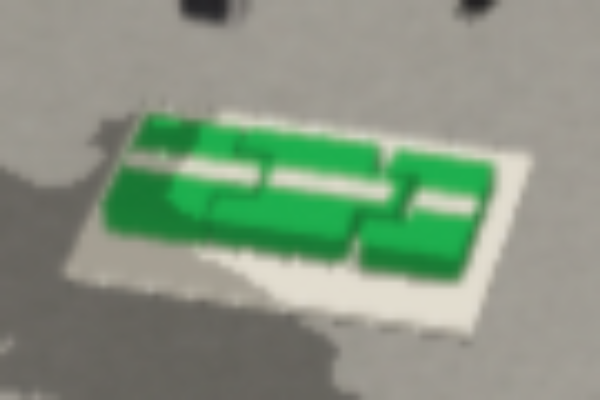

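The green piece is interlocked and flat (side crop, piece at (300,195) with an even top). Next is the red tile.

Request:
{"fn": "carry_out", "kwargs": {
  "deltas": "-216 104.3 38 0 0 -0.149 0;-216 104.3 38 0 0 -0.149 0;-216 104.3 38 0 0 -0.149 0;-216 104.3 38 0 0 -0.149 0;-216 104.3 38 0 0 -0.149 0;-216 104.3 38 0 0 -0.149 0;-216 104.3 80 0 0 -0.149 0;-216 104.3 110 0 0 -0.149 0;-216 104.3 118 0 0 -0.149 0;-216 104.3 118 0 0 -0.149 0;-216 104.3 118 0 0 -0.149 0"
}}

```text
time_s: 8.0
eef_pos: [0.4267, -0.1232, 0.0008]
eef_rot: [0.001, 0.992, 0.122, 0.001]
wrist_force: [-0.2, -0.1, -0.4]
opening: 0.999
grasp_force: 0.0
```

Request:
{"fn": "carry_out", "kwargs": {
  "deltas": "0 0 0 0 0 0 1;0 0 0 0 0 0 1;0 0 0 0 0 0 1;0 0 0 0 0 0 1;0 0 0 0 0 0 1;0 0 0 0 0 0 1;0 0 0 0 0 0 1;0 0 -60 0 0 0 1;0 0 -100 0 0 0 1;0 0 -100 0 0 0 1;0 0 -100 0 0 0 1"
}}

```text
time_s: 9.38
eef_pos: [0.4251, -0.1227, 0.0995]
eef_rot: [-0.0, 0.993, 0.122, -0.0]
wrist_force: [0.1, 0.6, -1.7]
opening: 0.632
grasp_force: 64.4
```

Run:
```python
from h import *
b=np.array([564.9,-358.5]); a=-.283; t=b+36*np.array([np.cos(a),np.sin(a)]); print(t)
go(*t,60,a); go(*t,8.5,a); print(sensors.get_obs()["eef_pos"],sensors.get_obs()["opening"])
```

```text
[ 599.46799372 -368.55255241]
go [109.6, 280.8, 39.4] [-0.0, 0.0, 0.528]
go [109.6, 280.8, 90.9] [-0.0, 0.0, 0.528]
[ 0.42514275 -0.12266739  0.09946685] 0.6315302049589804
```

Request:
{"fn": "carry_out", "kwargs": {
  "deltas": "110 281 0 0 0 0.528 1;110 281 0 0 0 0.528 1;110 281 0 0 0 0.528 1;110 281 0 0 0 0.528 1;110 281 0 0 0 0.528 1;110 281 0 0 0 0.528 1;110 281 0 0 0 0.528 1;110 281 50 0 0 0.528 1;110 281 80 0 0 0.528 1;110 281 91.5 0 0 0.528 1;110 281 91.5 0 0 0.528 1;110 281 91.5 0 0 0.528 1"
}}

```text
time_s: 10.88
eef_pos: [0.6007, -0.3685, 0.0093]
eef_rot: [0.0, 0.99, -0.141, 0.001]
wrist_force: [0.6, 0.2, -0.8]
opening: 0.636
grasp_force: 64.4
```

Request:
{"fn": "carry_out", "kwargs": {
  "deltas": "0 0 0 0 0 0 0.2;0 0 0 0 0 0 0.2;0 0 0 0 0 0 0.15;0 0 0 0 0 0 0.15;0 0 -20 0 0 0 0.1;0 0 -70 0 0 0 0;0 0 -110 0 0 0 0;0 0 -110 0 0 0 0;0 0 -110 0 0 0 0"
}}

```text
time_s: 12.0
eef_pos: [0.6003, -0.3688, 0.119]
eef_rot: [0.0, 0.99, -0.141, 0.0]
wrist_force: [0.5, 0.1, -0.5]
opening: 1.001
grasp_force: 0.0
```

Run:
```python
from h import *
I={n:vision.camera(n) for n in("top","side")}
for n in I: cv2.imwrite(f"pics/{n}6.png",I[n])
b=np.array([564.9,-358.5]); a=-.283; R=np.array([[np.cos(a),np.sin(a)],[-np.sin(a),np.cos(a)]])
for n in I:
  r=rect(n,I[n],"red",[.5995,-.3685,.013],.013,24); print(r, r and R@(np.array(r[0][:2])-b))
  print("arrow",rect(n,I[n],"navy",[.367,.2845,.007],.007,26))
go(367.3,284.5,100,-.736+np.pi/2); go(367.3,284.5,1,-.736+np.pi/2)
cv2.imwrite("pics/c6.png",np.hstack([cv2.resize(I["top"][130:220,400:490],(400,400)),cv2.resize(I["side"][110:190,300:380],(400,400))]))
```

```text
([602.5, -363.1, 42.5, 44.5], np.float64(-0.285)) [37.38884181  6.0823111 ]
arrow ([367.4, 284.2, 63.0, 49.5], np.float64(-0.735))
([600.9, -369.5, 67.1, 49.4], np.float64(-0.296)) [37.63960696 -0.50989012]
arrow ([367.4, 284.6, 64.9, 53.0], np.float64(-0.741))
go [-405.3, -561.7, 18.5] [-0.002, 0.001, -1.118]
go [-405.1, -561.6, 117.5] [-0.002, 0.001, -1.118]
```

View pics/c6.png

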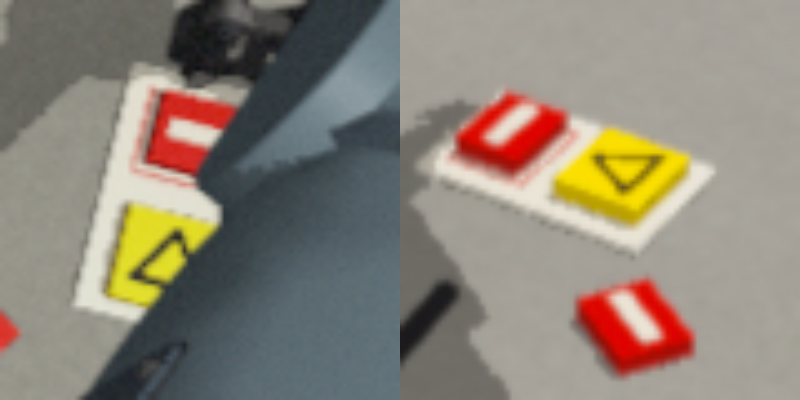

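The red tile lies in its outline, flat (offset about 1.5 mm, top crop (180,130)). Next is the arrow tile.

Request:
{"fn": "carry_out", "kwargs": {
  "deltas": "-405 -562 0 0 0 -1.118 0;-405 -562 0 0 0 -1.118 0;-405 -562 0 0 0 -1.118 0;-405 -562 0 0 0 -1.118 0;-405 -562 0 0 0 -1.118 0;-405 -562 0 0 0 -1.118 0;-405 -562 0 0 0 -1.118 0;-405 -562 0 0 0 -1.118 0;-405 -562 0 0 0 -1.118 0;-405 -562 0 0 0 -1.118 0;-405 -562 0 0 0 -1.118 0;-405 -562 0 0 0 -1.118 0"
}}

```text
time_s: 13.6
eef_pos: [0.3656, 0.2868, 0.1172]
eef_rot: [-0.0, 0.913, 0.408, -0.001]
wrist_force: [0.4, -1.0, -1.1]
opening: 1.0
grasp_force: 0.0
```

Request:
{"fn": "carry_out", "kwargs": {
  "deltas": "0 0 0 0 0 0 0;0 0 0 0 0 0 0;0 0 0 0 0 0 0;0 0 0 0 0 0 0"
}}

```text
time_s: 14.1
eef_pos: [0.3691, 0.2831, 0.1183]
eef_rot: [0.0, 0.915, 0.404, 0.0]
wrist_force: [-0.2, 0.1, -0.1]
opening: 0.999
grasp_force: 0.0
```

Run:
```python
from h import *
I=vision.camera("side"); print(sensors.get_obs()["eef_pos"])
print("arrow",rect("side",I,"navy",[.367,.2845,.007],.007,26))
go(367.3,284.5,1,-.736+np.pi/2)
```

```text
[0.36899615 0.28328345 0.11833434]
arrow ([367.3, 284.7, 65.1, 52.8], np.float64(-0.733))
go [-0.2, -2.1, 117.3] [0.0, -0.0, -0.002]
```

Request:
{"fn": "carry_out", "kwargs": {
  "deltas": "0 -2 60 0 0 0 0;0 -2 100 0 0 0 0;0 -2 117 0 0 0 0;0 -2 117 0 0 0 0;0 -2 117 0 0 0 1;0 -2 117 0 0 0 1;0 -2 117 0 0 0 1;0 -2 117 0 0 0 1;0 -2 117 0 0 0 1;0 -2 117 0 0 0 1;0 -2 117 0 0 0 1;0 -2 117 0 0 0 1"
}}

```text
time_s: 15.65
eef_pos: [0.3683, 0.2858, 0.0029]
eef_rot: [0.0, 0.914, 0.405, 0.001]
wrist_force: [-1.1, -0.7, 6.1]
opening: 0.564
grasp_force: 62.1
```

Request:
{"fn": "carry_out", "kwargs": {
  "deltas": "0 0 -40 0 0 0 1;0 0 -80 0 0 0 1;0 0 -100 0 0 0 1;0 0 -100 0 0 0 1;0 0 -100 0 0 0 1"
}}

```text
time_s: 16.27
eef_pos: [0.3666, 0.2851, 0.1008]
eef_rot: [-0.0, 0.914, 0.405, -0.0]
wrist_force: [0.1, 0.1, -0.8]
opening: 0.561
grasp_force: 62.4
```

Run:
```python
from h import *
I={n:vision.camera(n) for n in("top","side")}
for n in I: cv2.imwrite(f"pics/{n}7.png",I[n])
a=.09; y=np.array([-np.sin(a),np.cos(a)])
for n in I:
  r=rect(n,I[n],"navy",[.568,.290,.013],.013,24); print("ring",r, "place",r and np.array(r[0][:2])+82*y)
  # weight: bright blob, knob
go(560.7,372.1,8,a+np.pi/2); print(sensors.get_obs()["eef_pos"],sensors.get_obs()["opening"])
A=I["top"]; B=I["side"]
cv2.imwrite("pics/c7.png",np.hstack([cv2.resize(A[194:254,230:290],(400,400)),cv2.resize(B[230:310,283:363],(400,400))]))
```

```text
ring ([568.0, 290.2, 57.8, 59.3], np.float64(0.091)) place [560.62995897 371.86812411]
ring ([568.7, 290.5, 59.4, 63.3], np.float64(0.092)) place [561.32995897 372.16812411]
go [195.4, 85.7, 91.7] [-0.002, 0.002, -0.826]
[0.36615834 0.28487969 0.100133  ] 0.5655363270180532
```

View pics/c7.png

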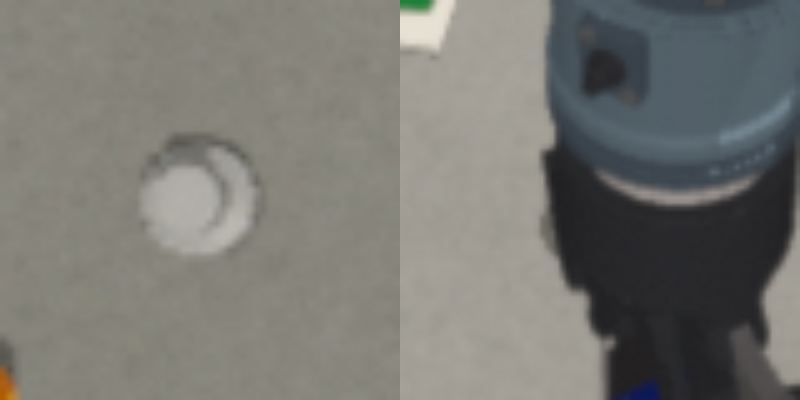

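The weight's knob shows at about (257,223) in the top view, upright. I'm placing the arrow tile first.

Request:
{"fn": "carry_out", "kwargs": {
  "deltas": "195.5 85.7 0 0 0 -0.826 1;195.5 85.7 0 0 0 -0.826 1;195.5 85.7 0 0 0 -0.826 1;195.5 85.7 0 0 0 -0.826 1;195.5 85.7 0 0 0 -0.826 1;195.5 85.7 0 0 0 -0.826 1;195.5 85.7 0 0 0 -0.826 1;195.5 85.7 50 0 0 -0.826 1;195.5 85.7 80 0 0 -0.826 1;195.5 85.7 91 0 0 -0.826 1;195.5 85.7 91.5 0 0 -0.826 1;195.5 85.7 91.5 0 0 -0.826 1"
}}

```text
time_s: 17.88
eef_pos: [0.5624, 0.373, 0.0109]
eef_rot: [0.0, 0.675, 0.738, 0.001]
wrist_force: [0.4, -0.1, 0.5]
opening: 0.566
grasp_force: 62.4
```

Request:
{"fn": "carry_out", "kwargs": {
  "deltas": "0 0 0 0 0 0 0.3;0 0 0 0 0 0 0.25;0 0 0 0 0 0 0.2;0 0 0 0 0 0 0.2;0 0 -20 0 0 0 0.1;0 0 -70 0 0 0 0;0 0 -110 0 0 0 0;0 0 -110 0 0 0 0;0 0 -110 0 0 0 0"
}}

```text
time_s: 19.0
eef_pos: [0.5617, 0.3727, 0.1205]
eef_rot: [0.0, 0.675, 0.738, 0.0]
wrist_force: [-0.5, 0.0, -0.5]
opening: 1.001
grasp_force: 0.0
```

Run:
```python
from h import *
I={n:vision.camera(n) for n in("top","side")}
for n in I: cv2.imwrite(f"pics/{n}8.png",I[n])
w1=cast("top",(257.2,223.4),.046)[0]; w2=cast("top",(259.5,223.2),.018)[0]; print("weight",w1,w2)
for n in I: print("arrow",rect(n,I[n],"navy",[.5607,.3721,.013],.013,24))
W=(w1+w2)/2*1000
go(W[0],W[1],120,.5); go(W[0],W[1],23,.5)
A=I["top"]; B=I["side"]
cv2.imwrite("pics/c8.png",np.hstack([cv2.resize(A[140:220,135:215],(400,400)),cv2.resize(B[290:400,180:290],(400,400))]))
cv2.imwrite("pics/c9.png",cv2.resize(B[230:310,283:363],(400,400)))
```

```text
weight [0.44709691 0.11289125 0.046     ] [0.44806248 0.11148749 0.018     ]
arrow ([563.5, 368.8, 47.7, 66.6], np.float64(0.08))
arrow ([564.2, 370.8, 49.9, 65.7], np.float64(0.089))
go [-248.8, -136.2, -0.9] [-0.002, 0.002, 1.161]
go [-248.8, -136.0, 96.1] [-0.002, 0.002, 1.161]
```

View pics/c8.png

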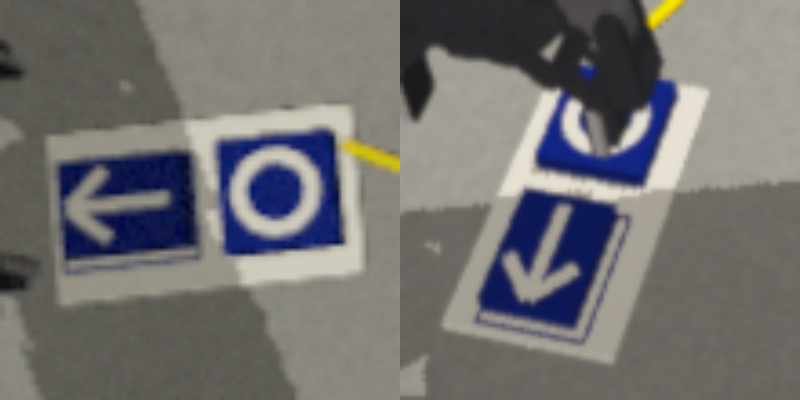

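The arrow tile lies flat, about 3 mm from centre and square to the board. Next is the weight.

Request:
{"fn": "carry_out", "kwargs": {
  "deltas": "-249 -136 0 0 0 1.161 0;-249 -136 0 0 0 1.161 0;-249 -136 0 0 0 1.161 0;-249 -136 0 0 0 1.161 0;-249 -136 0 0 0 1.161 0;-249 -136 0 0 0 1.161 0;-249 -136 0 0 0 1.161 0;-249 -136 0 0 0 1.161 0;-249 -136 0 0 0 1.161 0"
}}

```text
time_s: 20.23
eef_pos: [0.4486, 0.1128, 0.1195]
eef_rot: [-0.0, 0.969, 0.249, -0.0]
wrist_force: [0.7, 0.1, 0.6]
opening: 1.0
grasp_force: 0.0
```

Run:
```python
from h import *
B=vision.camera("side"); cv2.imwrite("pics/side9.png",B)
cv2.imwrite("pics/c10.png",cv2.resize(B[220:300,283:363],(560,560)))
go(447.6,112.2,23,.5)
q=proj("side",[[.4476,.1122,.046],[.4476,.1122,0.018]]); print(((q-[283,220])*7).round())
```

```text
go [-1.2, 0.1, 96.6] [-0.0, 0.0, 0.002]
[[278. 279.]
 [279. 339.]]
```

View pics/c10.png

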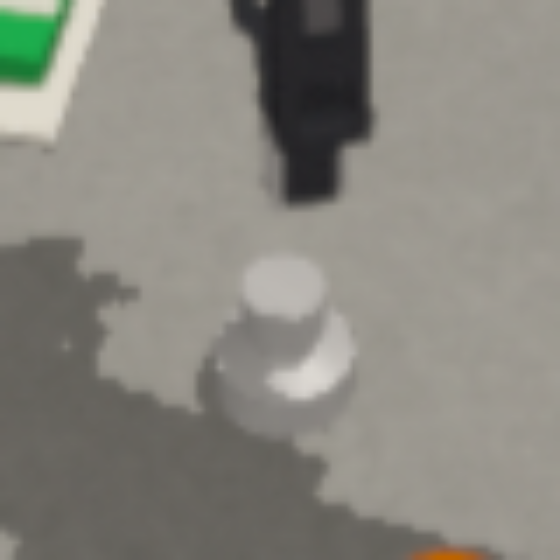

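The weight's knob is at (285,286) in the crop, within 1 px of where I predicted it. Gripping it now.

Request:
{"fn": "carry_out", "kwargs": {
  "deltas": "-1.8 -1.5 50 0 0 0 0;-1.8 -1.5 85 0 0 0 0;-1.8 -1.5 96.5 0 0 0 0;-1.8 -1.5 96.5 0 0 0 0;-1.8 -1.5 96.5 0 0 0 1;-1.8 -1.5 96.5 0 0 0 1;-1.8 -1.5 96.5 0 0 0 1;-1.8 -1.5 96.5 0 0 0 1;-1.8 -1.5 96.5 0 0 0 1;-1.8 -1.5 96.5 0 0 0 1;-1.8 -1.5 96.5 0 0 0 1;-1.8 -1.5 96.5 0 0 0 1"
}}

```text
time_s: 21.78
eef_pos: [0.447, 0.1131, 0.0242]
eef_rot: [0.0, 0.969, 0.247, 0.001]
wrist_force: [-1.9, 0.7, 6.6]
opening: 0.28
grasp_force: 58.5
```

Request:
{"fn": "carry_out", "kwargs": {
  "deltas": "0 0 0 0 0 0 1;0 0 -40 0 0 0 1;0 0 -80 0 0 0 1;0 0 -80 0 0 0 1;0 0 -80 0 0 0 1"
}}

```text
time_s: 22.4
eef_pos: [0.4455, 0.1129, 0.1023]
eef_rot: [-0.0, 0.969, 0.247, -0.001]
wrist_force: [-0.4, -0.3, -3.2]
opening: 0.273
grasp_force: 60.1
```

Run:
```python
from h import *
print(sensors.get_obs()["eef_pos"],sensors.get_obs()["opening"],sensors.get_obs()["wrist_force"])
I={n:vision.camera(n) for n in("top","side")}
for n in I: print("arrow",rect(n,I[n],"navy",[.563,.3705,.013],.013,24))
go(563.5,370.2,75,.5); go(563.5,370.2,44,.5)
```

```text
[0.4454741  0.11288464 0.10232829] 0.27278740225973164 [-0.41920367 -0.34174683 -3.24286381]
arrow ([563.7, 368.0, 49.1, 64.9], np.float64(0.015))
arrow ([564.3, 371.0, 49.8, 65.2], np.float64(0.092))
go [227.5, -169.0, 26.2] [-0.002, 0.003, -0.0]
go [227.6, -168.9, 57.2] [-0.002, 0.003, -0.0]
```

Request:
{"fn": "carry_out", "kwargs": {
  "deltas": "227.5 -169 0 0 0 0 1;227.5 -169 0 0 0 0 1;227.5 -169 0 0 0 0 1;227.5 -169 0 0 0 0 1;227.5 -169 0 0 0 0 1;227.5 -169 0 0 0 0 1;227.5 -169 0 0 0 0 1;227.5 -169 30 0 0 0 1;227.5 -169 45 0 0 0 1;227.5 -169 45 0 0 0 1;227.5 -169 45 0 0 0 1"
}}

```text
time_s: 23.88
eef_pos: [0.5657, 0.3701, 0.0592]
eef_rot: [-0.0, 0.969, 0.247, 0.001]
wrist_force: [-0.2, 0.6, -2.8]
opening: 0.275
grasp_force: 60.2
```

Run:
```python
from h import *
B=vision.camera("side"); print(sensors.get_obs()["eef_pos"])
go(563.7,370.4,44,.5)
cv2.imwrite("pics/c11.png",cv2.resize(B[270:390,170:290],(560,560)))
```

```text
[0.56597371 0.37037427 0.05958134]
go [-2.0, -1.1, 15.6] [0.0, -0.002, -0.0]
```

View pics/c11.png

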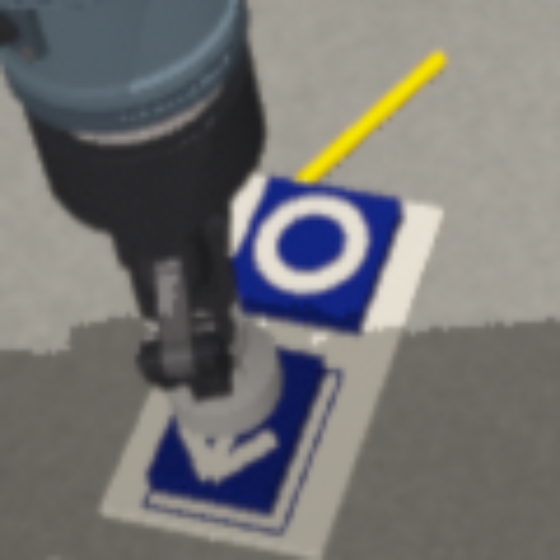

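The weight is held upright over the arrow tile, about 15 mm above it. It looks displaced only because of its height. I'm lowering it and releasing.

Request:
{"fn": "carry_out", "kwargs": {
  "deltas": "-2 -1 5 0 0 0 1;-2 -1 10 0 0 0 1;-2 -1 13 0 0 0 1;-2 -1 15.5 0 0 0 1;-2 -1 15.5 0 0 0 1;-2 -1 15.5 0 0 0 1;-2 -1 15.5 0 0 0 1"
}}

```text
time_s: 24.8
eef_pos: [0.5629, 0.3704, 0.0443]
eef_rot: [0.0, 0.969, 0.247, 0.0]
wrist_force: [-4.7, -1.8, 7.5]
opening: 0.278
grasp_force: 61.2
```

Request:
{"fn": "carry_out", "kwargs": {
  "deltas": "0 0 0 0 0 0 0.6;0 0 0 0 0 0 0.5;0 0 0 0 0 0 0.4;0 0 0 0 0 0 0.4;0 0 -20 0 0 0 0.3;0 0 -60 0 0 0 0.2;0 0 -120 0 0 0 0.2;-200 100 -120 0 0 0 0;-200 100 -120 0 0 0 0;-200 100 -120 0 0 0 0;-200 100 -120 0 0 0 0;-200 100 -120 0 0 0 0"
}}

```text
time_s: 26.3
eef_pos: [0.4346, 0.1853, 0.1642]
eef_rot: [0.0, 0.969, 0.246, 0.001]
wrist_force: [-0.3, 1.0, 0.2]
opening: 1.001
grasp_force: 0.0
```

Run:
```python
from h import *
A=vision.camera("top"); B=vision.camera("side"); print(sensors.get_obs()["eef_pos"])
cv2.imwrite("pics/c12.png",np.hstack([cv2.resize(A[140:220,135:215],(400,400)),cv2.resize(B[290:390,180:280],(400,400))]))
for n,I in(("top",A),("side",B)): print(rect(n,I,"navy",[.5637,.3704,.013],.013,24))
print((proj("top",[[.5637,.3704,.066]])-[135,140])*5,(proj("side",[[.5637,.3704,.066]])-[180,290])*4)
```

```text
[0.43642267 0.18676174 0.16439655]
([563.7, 368.0, 49.1, 64.9], np.float64(0.015))
([564.2, 370.6, 50.0, 66.0], np.float64(0.094))
[[ 77.35455978 188.35127401]] [[145.58028127 215.83860842]]
```

View pics/c12.png

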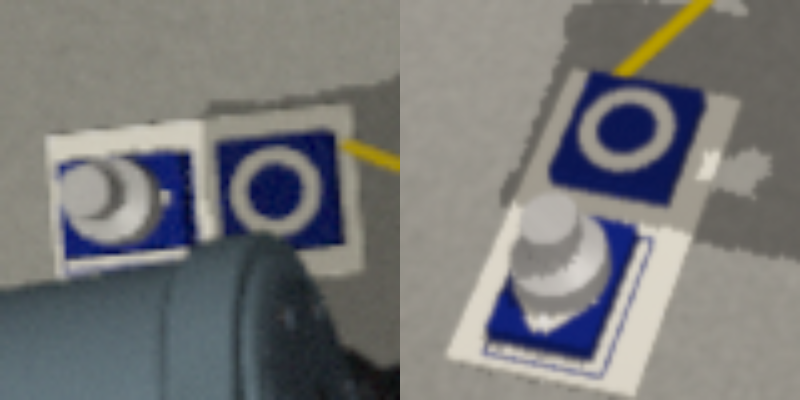

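The weight stands upright on the arrow tile: knob at (86,190) top and (549,217) side, 2–4 mm from centre. The arrow is in its outline, so I'm handing in.

```bash
python3 -c "
from bench import ctrl; print(ctrl.hand_in())"
```

```text
the job is handed in; nothing more can be done
None
```

I've handed the job in at about 26 s; `hand_in` gave no verdict. In the last pictures of each sign, the arrow with the weight on it, the red tile and the green piece were in place, flat and let go, a few millimetres off centre at most.

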